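# Clear the tube rack off a folding specimen tray and fold up the tray's walls

## Task

A tube rack has been left standing across the opened-out white specimen tray. Lift the rack off and stand it upright, wholly on the flat black rubber pad, without tipping or dropping it. Then fold up the tray's left, right and front panels until they stand square like its back wall, and leave the other things on the bench where they are.

Things in the scene. Friction and masses are not known exactly. Their poses are not given: they have to be found in the camera images.
- blank: white folding specimen tray, opened out on a fixed grey stand. Origin: on the bench below the centre of the tray's floor, z up, +x to the back wall (away from the robot). Floor 150 (x) by 110 (y) mm, its top at z = 55 mm. Back wall 5 mm thick, inner face at x = +75 mm, already standing 60 mm above the floor. Stand 110 (x) by 80 (y) mm, foot plate 160 by 110 by 8 mm
- panel_left (a joint): white panel 5 mm thick, 144 mm wide, 60 mm from crease to free edge; its crease is the left edge (y = +55 mm in the frame of blank) of the tray's floor top, 55 mm above the bench, nothing below the panel. 0 = flat outward, level with the floor; 1.571 = square (its stop). Starts flat, partly under the rack. Stiff crease: stays at any angle it is left; 1 to 2 N at the free edge moves it
- panel_right (a joint): white panel 5 mm thick, 144 mm wide, 60 mm from crease to free edge; its crease is the right edge (y = -55 mm in the frame of blank) of the tray's floor top, 55 mm above the bench, nothing below the panel. 0 = flat outward, level with the floor; 1.571 = square (its stop). Starts flat, partly under the rack. Stiff crease: stays at any angle it is left; 1 to 2 N at the free edge moves it
- panel_front (a joint): white panel 5 mm thick, 106 mm wide, 60 mm from crease to free edge; its crease is the front edge (x = -75 mm in the frame of blank) of the tray's floor top, 55 mm above the bench, nothing below the panel. 0 = flat outward, level with the floor; 1.571 = square (its stop). Starts part-raised, about 0.5 to 0.9. Stiff crease: stays at any angle it is left; 1 to 2 N at the free edge moves it
- panel_left_edge (a point): middle of the left panel's free edge, on the face that is uppermost when flat (the inner face when raised)
- panel_right_edge (a point): middle of the right panel's free edge, same face
- panel_front_edge (a point): middle of the front panel's free edge, same face
- rack: loose black rack full of capped tubes, about 0.35 kg: block 48 mm (its x) by 170 mm (its y), 54 mm high, with the tube caps reaching 66 mm. Origin: centre of its underside, z up. It starts standing on the tray's floor, lying lengthwise across the tray from the left panel to the right panel. Grip it across its 48 mm width at mid length
- rack_end_a (a point): middle of the lower edge of the rack's +y end (85 mm from its origin)
- rack_end_b (a point): middle of the lower edge of the rack's -y end
- pad: flat black rubber pad fixed to the bench, left or right of the tray, 130 mm (its x) by 220 mm (its y), 4 mm thick; origin at the centre of its underside. A shallow steel tray with two culture dishes lies on the other side
- dish_stack: bystander: loose stack of culture dishes, 88 mm across, 64 mm high; origin under its centre
- bottle: bystander: amber bottle, 64 mm across, 130 mm high; origin under its centre
- jar: bystander: white jar, 66 mm across, 75 mm high; origin under its centre
- timer: bystander: flat white timer, 55 x 75 x 18 mm; origin under its centre
- tip_box: bystander: blue box with clear lid, 87 x 127 x 67 mm; origin under its centre
- marker: bystander: marker pen lying flat, 110 mm long along its x, 12 mm high; origin under its centre
Not all that is in view belongs to the job. What is shaped like the rack but purple or turquoise is not meant.

How it is judged (in metres and radians):
On the way, in this order (a step that is already met when the one before it is completed fails the run):
1. the rack stands upright, wholly on the pad, let go and at rest (z of rack in the frame of pad between -0.002 and 0.01 m and angle between rack's own z axis and vertical below 0.08 rad and x of rack_end_a in the frame of pad between -0.042 and 0.042 m and y of rack_end_a in the frame of pad between -0.112 and 0.112 m and x of rack_end_b in the frame of pad between -0.042 and 0.042 m and y of rack_end_b in the frame of pad between -0.112 and 0.112 m and linear speed of rack below 0.02 m/s and contact force between the fingers and rack below 0.1 N), for 0.2 s.
2. the left, right and front panels all stand square (within about 8 degrees) (value of joint each of panel_left, panel_right, panel_front above 1.43 rad), for 0.2 s.
At the end, for the whole second after the job is handed in: The rack stands upright (within 0.08 rad) and at rest on the pad, both its ends inside the pad's outline (within 42 mm of the pad's long centre line and 112 mm of its short one), let go; the left, right and front panels stand at 1.43 rad or more (1.571 is square) (all of step 1 and all of step 2); the robot touches nothing.
It fails at once if the rack tips more than 0.5 rad (angle between rack's own z axis and vertical above 0.5 rad).
It fails at once if a panel is folded up while the rack is still on or over the tray (horizontal distance between rack and blank below 0.12 m and height (world z) of rack above 0.03 m and (value of joint any of panel_left, panel_right above 0.4 rad or value of joint panel_front above 1.3 rad)).
It fails at once if the rack is dropped: away from the tray it is not held by the fingers while more than 25 mm above the bench (horizontal distance between rack and blank above 0.16 m and height (world z) of rack above 0.025 m and contact force between the fingers and rack below 0.05 N).
It fails at once if a bystander is moved more than 30 mm (distance of any of dish_stack, bottle, jar, timer, tip_box, marker from where it was at the start of the episode above 0.03 m).
It also fails if it takes over 67 s, if anything falls off the work surface, if the arm or the gripper's body presses on something with over 40 N, if the wrist force passes 120 N, or if a joint passes its speed limit or range.

## Robot

A 7-joint arm with a two-finger parallel gripper is mounted at the origin on the work surface. World frame = base frame: x ahead of the robot, y to its left, z up, the work surface at z = 0. Lengths are in m, angles in degrees, forces in N, time in s.
With the tool pointing down it reaches from about 0.35 to 0.9 m from the base axis. Payload 19.9 kg.
Tool frame: the origin (TCP) lies on the centre line of the jaws, within the pads' length; the fingertips stand 17 mm ahead of it and the grasp point (between the pads) lies 2 mm behind it; z points along the fingers, y is the line along which they close (so a half turn about z gives the same grasp; the last joint's range is limited). The gripper opens to 85 mm and grips with 20 to 120 N. Pads are 22 mm wide; open, the fingers measure 114 mm over their backs; the gripper's body (76 mm by 85 mm) begins 54 mm behind the grasp point. The pads swing forward as they close: fully open they stand 13 mm farther back than shut.
Start: joints at [-74.914, 23.915, -0.59, 92.452, 0.269, 63.638, -3.037], TCP at [0.188, 0.596, 0.248] pointing down, gripper open.
Joint ranges: [-161.28, 161.28], [-22.2, 115.67], [-73.04, 71.86], [3.21, 147.25], [-68.34, 248.33], [10.77, 114.83], [-161.83, 161.83]. Speed limits (degrees/s): [108.29, 108.29, 136.94, 136.94, 172.46, 172.46, 172.46].

## Interface

Orientations are given as [roll, pitch, yaw] about the fixed x, y, z axes, in that order (R = Rz(yaw) Ry(pitch) Rx(roll)).
In Python, from station import r, vision gives the robot as it stands. Calls block until the motion is done:
- r.move_to(position, orientation): joint-space move of the TCP to a pose.
- r.move_l(position, max_speed=0.15, attitude=None, force_limit=None): straight line of the TCP; attitude=None keeps the orientation; max_speed is the mean speed in m/s. With force_limit (N) it stops when the force on the tool has changed by that much, and returns True; else False.
- r.move_j(angles): joint-space move.
- r.gripper_open() and r.close_gripper(grasp_force=None): open the fingers fully, or close them until they stop; grasp_force is the grip in N (None keeps the last).
- r.sleep(seconds).
- r.ik(position, orientation): joint angles nearest the present ones, or None.
- r.get_obs(): the state.
- vision.camera(name): name is "scene" or "top" or "wrist"; returns a dict with "color" (384x512x3 uint8, red, green, blue), "fov_y" (degrees; the focal length in pixels is half the picture's height over the tangent of half this angle, whatever the lens; pixels are square), "cx", "cy" (the principal point, pixels), "pose" (4x4, takes a point from camera to world coordinates); the wrist camera has in their place "T_tool_cam" (4x4, takes a point from camera to tool coordinates, whose origin is the TCP and whose axes are the flange's). Camera axes: x right, y down, z forward; pixel columns grow to the right and rows downward; lengths in m; the calibration is good to about 2 mm. A picture is of the moment at which its call begins: read the wrist's pose just before it. There is no depth.
A pose or a line that the arm cannot do raises r.Unreachable and nothing moves.
- r.sign_off(): hands the job in; it is judged then, once.
The state is a dict: "time_s": time; "qpos": joint angles; "qvel": joint speeds; "effort": joint torques, N m; "eef_pos": TCP position; "eef_rot": TCP orientation; "contact_force": force on the tool from outside, world axes, zero at the start; "ft_torque": the same for the moment, N m; "opening": finger opening in m; "grip_force": force on a finger pad.
Only numpy, scipy, OpenCV 4.12 (cv2) and the standard library are available. Lean on these libraries where they do the work, as an engineer would, in place of code of your own. Each camera call takes 0.05 s, during which the arm holds its last target. There are 200 camera calls.

## Working session

There is one attempt and no reset: what is moved stays moved. The work goes in short steps, each a Python script; the robot and the scene stay as the last script left them, time stands still between calls to the robot, and variables do not carry over. Pictures are saved under pics/ and viewed, at most 10 in all, crops included, and the job is handed in when it is done.

```bash
mkdir -p pics; ls; python3 - <<'E'
from station import r, vision
import cv2,numpy as np
for n in ("top","scene"):
    c=vision.camera(n); cv2.imwrite(f"pics/{n}0.png",cv2.resize(c["color"][:,:,::-1],(800,600),interpolation=cv2.INTER_CUBIC))
    print(n,c["fov_y"],c["cx"],c["cy"],np.round(c["pose"],4).tolist())
print(r.get_obs())
E
```

```text
pics
top 56.326739540843704 251.92362309478102 190.91323671611542 [[0.0063, -0.9826, 0.1859, 0.2897], [-0.9998, -0.0031, 0.0177, -0.0087], [-0.0168, -0.186, -0.9824, 0.9868], [0.0, 0.0, 0.0, 1.0]]
scene 48.81339437802516 258.1967340979477 192.48237621276564 [[-0.7728, 0.5133, -0.3732, 0.9955], [0.6346, 0.629, -0.449, 0.61], [0.0042, -0.5838, -0.8119, 1.1617], [0.0, 0.0, 0.0, 1.0]]
{'time_s': 0.1, 'qpos': array([-74.91247642,  23.94491283,  -0.58906584,  92.48133163,
         0.26929631,  63.63977159,  -3.0353541 ]), 'qvel': array([ 0.06707425, -0.09558971, -0.1155377 , -0.11491197,  0.06810128,
       -0.04456079, -0.01142054]), 'effort': array([ 9.85805782e-04, -8.65830088e+01,  6.80690557e-01, -4.35645354e+01,
        1.92291877e-02,  4.86868739e-03,  7.13268309e-05]), 'eef_pos': array([0.18751068, 0.59589746, 0.24772518]), 'eef_rot': array([-1.79935556e+02,  5.50622126e-03,  1.62535340e+02]), 'contact_force': array([ 0.31787022, -0.12950653, -0.41116604]), 'ft_torque': array([0.00248595, 0.02867133, 0.01267622]), 'grip_force': 0.0, 'opening': 0.08550138049175666}
```

View pics/top0.png

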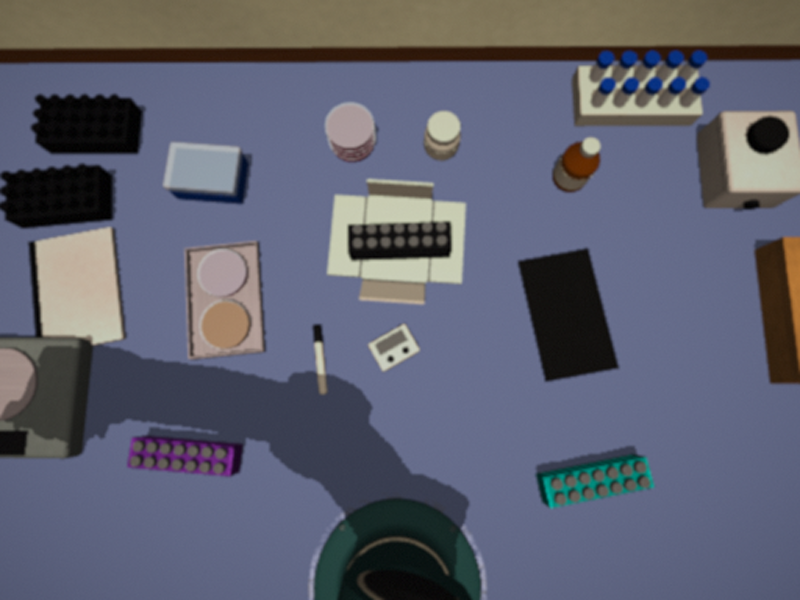

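View pics/scene0.png

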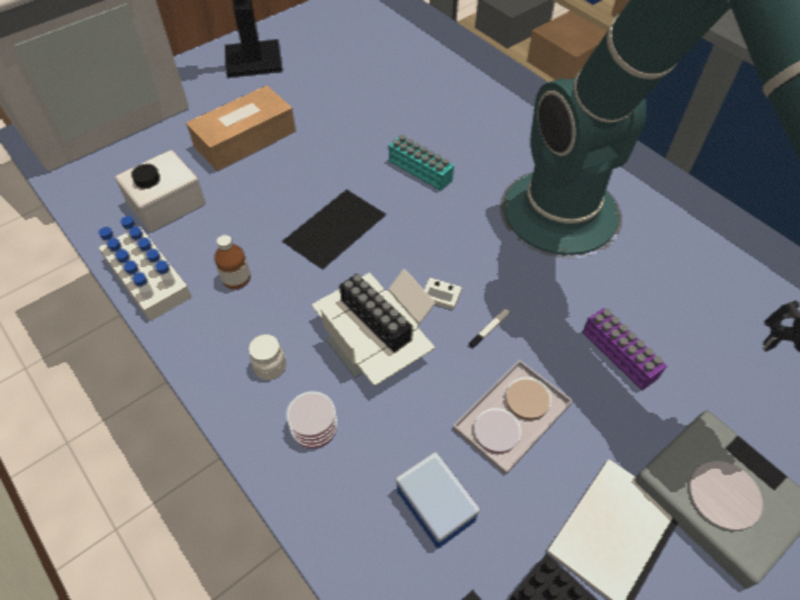

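Shown: the black rack at (400,240) lies across the white tray in the top view. Other rack-like things are purple at (185,455), turquoise at (597,480), and the black blocks at (88,125) and (57,195). Only the one at (400,240) is black, stands on the tray and spans both panels. The pad is at (568,314), right of the tray. I'll confirm in one enlarged crop.

```bash
cat > h.py <<'E'
from station import r, vision
import cv2,numpy as np
def ray(c,u,v,z,T=None):
    "pixel of the native picture -> world point at height z"
    T=np.array(c["pose"]) if T is None else T
    f=c["color"].shape[0]/2/np.tan(np.radians(c["fov_y"])/2)
    d=T[:3,:3]@[(u-c["cx"])/f,(v-c["cy"])/f,1]
    return T[:3,3]+d*(z-T[2,3])/d[2]
def proj(c,P,T=None):
    T=np.array(c["pose"]) if T is None else T
    f=c["color"].shape[0]/2/np.tan(np.radians(c["fov_y"])/2)
    p=(np.atleast_2d(P)-T[:3,3])@T[:3,:3]
    return np.c_[f*p[:,0]/p[:,2]+c["cx"],f*p[:,1]/p[:,2]+c["cy"]]
E
python3 - <<'E'
from h import *
c=vision.camera("top")
im=c["color"][105:255,205:405,::-1]
cv2.imwrite("pics/crop1.png",cv2.resize(im,(800,600),interpolation=cv2.INTER_CUBIC))
E
```

```text
(no output)
```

View pics/crop1.png

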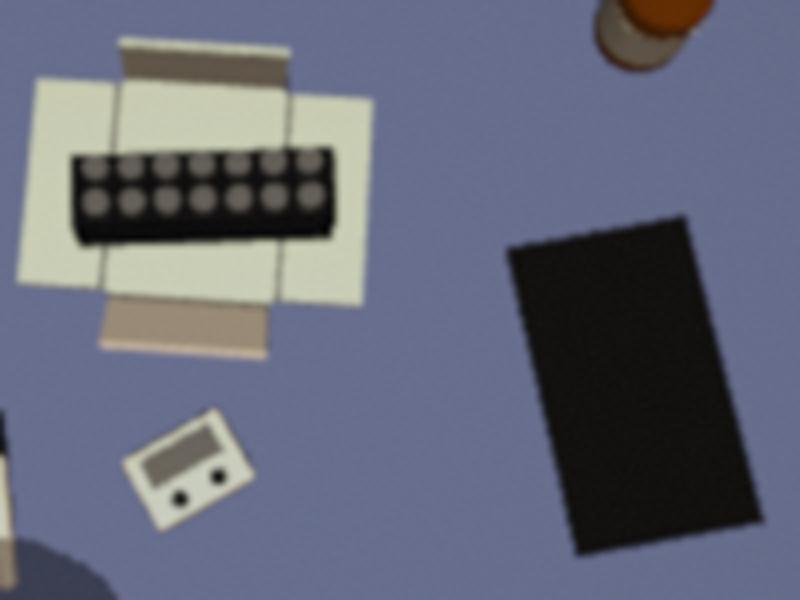

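The crop confirms it: the black capped rack spans the panels from crop pixel (72,157) to (333,237). The pad corners are (508,248), (685,216), (762,521) and (578,555). The tray panel corners are (36,78), (17,283), (373,99) and (363,305).

```bash
cat >> h.py <<'E'
E
python3 - <<'E'
from h import *
c=vision.camera("top")
g=lambda p,z: ray(c,(p[0]+.5)/4-.5+205,(p[1]+.5)/4-.5+105,z)
t=[g(p,.055) for p in [(36,78),(373,99),(363,305),(17,283)]]
D=lambda a,b:round(np.linalg.norm(a-b)*1000)
print("tray",np.round(t,4)[:,:2].tolist(),[D(t[i],t[(i+1)%4]) for i in range(4)],np.round(np.mean(t,0),4))
e=(t[0]+t[1]-t[2]-t[3])[:2]; w=(t[0]+t[3]-t[1]-t[2])[:2]
print("yaw",np.degrees(np.arctan2(e[1],e[0])),np.degrees(np.arctan2(-w[0],w[1])))
p=[g(q,.004) for q in [(508,248),(685,216),(762,521),(578,555)]]
print("pad",np.round(p,4)[:,:2].tolist(),[D(p[i],p[(i+1)%4]) for i in range(4)],np.round(np.mean(p,0),4))
e=(p[0]+p[1]-p[2]-p[3])[:2]; print("pad long dir",np.degrees(np.arctan2(e[1],e[0])))
k=[g(q,.121) for q in [(95,167),(309,161),(311,195),(96,201)]]
w=(k[0]+k[3]-k[1]-k[2])[:2]
print("caps",np.round(np.mean(k,0),4),np.degrees(np.arctan2(-w[0],w[1])),[D(k[i],k[(i+1)%4]) for i in range(4)])
b=[g(q,.109) for q in [(72,157),(333,150)]]; print("rim back",np.round(b,4).tolist(),D(*b))
b=[g(q,.057) for q in [(80,244),(333,237)]]; print("bottom front",np.round(b,4).tolist(),D(*b))
for q in [(102,347),(267,357)]: print("front edge",[np.round(g(q,z),4).tolist() for z in(.085,.1)])
for n,q,z in (("timer",(190,470),.018),("bottle",(645,50),.0)): print(n,g(q,z))
E
```

```text
tray [[0.6523, 0.1145], [0.6372, -0.1162], [0.4934, -0.1071], [0.5079, 0.1234]] [231, 144, 231, 145] [0.5727 0.0037 0.055 ]
yaw -3.5847586547576005 -3.6700702718790885
pad [[0.5459, -0.215], [0.5694, -0.3401], [0.3557, -0.3796], [0.3322, -0.2546]] [127, 217, 127, 217] [ 0.4508 -0.2973  0.004 ]
pad long dir 10.493706167369185
caps [ 0.5584 -0.0009  0.121 ] 1.7310077642963286 [135, 22, 135, 22]
rim back [[0.578, 0.0829, 0.109], [0.5828, -0.0839, 0.109]] 167
bottom front [[0.5343, 0.0816, 0.057], [0.5394, -0.0876, 0.057]] 169
front edge [[0.4589, 0.0634, 0.085], [0.4561, 0.0622, 0.1]]
front edge [[0.4528, -0.0422, 0.085], [0.45, -0.0416, 0.1]]
timer [0.38704194 0.00765246 0.018     ]
bottle [ 0.69505479 -0.31983778  0.        ]
```

```bash
python3 - <<'E'
from h import *
C=np.array([.5586,-.0015]); P=np.array([.4485,-.311])  # place 14 mm off pad centre, away from the tray
for a,b in ((91.7,10.5),(-88.3,-169.5),(91.7,190.5-360),(91.7,190.5)):
    print(a,b,[None if q is None else np.round(q).tolist() for q in (r.ik([*C,.25],[180,0,a]),r.ik([*C,.086],[180,0,a]),r.ik([*P,.25],[180,0,b]),r.ik([*P,.035],[180,0,b]))])
# fold poses: tool 45 deg, pointing inward; spin about the tool axis is free
from scipy.spatial.transform import Rotation as R
for n,ang,pts in (("right",90-3.6,[(.59,-.12,.05),(.59,-.075,.12)]),("left",-90-3.6,[(.59,.125,.05),(.59,.08,.12)]),("front",-3.6,[(.44,.01,.06),(.48,.01,.12)])):
  for tilt in (35,45,55):
    for spin in (0,90,180,270):
      z=np.array([np.cos(np.radians(ang))*np.cos(np.radians(tilt)),np.sin(np.radians(ang))*np.cos(np.radians(tilt)),-np.sin(np.radians(tilt))])
      x=np.cross([0,0,1],z); x/=np.linalg.norm(x); 
      M=R.from_matrix(np.c_[x,np.cross(z,x),z])*R.from_euler("z",spin,degrees=True)
      q=[r.ik([*(np.array(p)-.017*z)],M.as_euler("xyz",degrees=True)) for p in pts]
      print(n,tilt,spin,[None if a is None else np.round(a).tolist() for a in q])
E
```

```text
91.7 10.5 [[-34.0, 20.0, 39.0, 103.0, -14.0, 62.0, 12.0], [-28.0, 33.0, 32.0, 110.0, -25.0, 44.0, 20.0], [-14.0, 25.0, 59.0, 105.0, -24.0, 64.0, -26.0], [-13.0, 53.0, 62.0, 113.0, -60.0, 54.0, 1.0]]
-88.3 -169.5 [[-50.0, 28.0, 62.0, 103.0, -28.0, 65.0, -156.0], [-47.0, 47.0, 62.0, 110.0, -51.0, 56.0, -139.0], [-17.0, 27.0, 64.0, 105.0, -27.0, 65.0, 157.0], [8.0, 37.0, 30.0, 112.0, -29.0, 38.0, 157.0]]
91.7 -169.5 [[-34.0, 20.0, 39.0, 103.0, -14.0, 62.0, 12.0], [-28.0, 33.0, 32.0, 110.0, -25.0, 44.0, 20.0], [-17.0, 27.0, 64.0, 105.0, -27.0, 65.0, 157.0], [8.0, 37.0, 30.0, 112.0, -29.0, 38.0, 157.0]]
91.7 190.5 [[-34.0, 20.0, 39.0, 103.0, -14.0, 62.0, 12.0], [-28.0, 33.0, 32.0, 110.0, -25.0, 44.0, 20.0], [-17.0, 27.0, 64.0, 105.0, -27.0, 65.0, 157.0], [8.0, 37.0, 30.0, 112.0, -29.0, 38.0, 157.0]]
right 35 0 [[17.0, 54.0, 20.0, 91.0, -61.0, 86.0, 153.0], [49.0, 48.0, -32.0, 94.0, -31.0, 67.0, 127.0]]
right 35 90 [[10.0, 57.0, 30.0, 91.0, -67.0, 92.0, 67.0], [6.0, 49.0, 31.0, 95.0, -66.0, 92.0, 61.0]]
right 35 180 [[10.0, 57.0, 30.0, 91.0, -67.0, 92.0, -23.0], [4.0, 50.0, 34.0, 95.0, -68
[... 1984 characters left out ...]
, 95.0, 33.0, 70.0, 133.0]]
left 55 180 [[-39.0, 45.0, 14.0, 93.0, 22.0, 63.0, 45.0], [-36.0, 38.0, 14.0, 95.0, 24.0, 67.0, 49.0]]
left 55 270 [[-53.0, 50.0, 35.0, 94.0, 5.0, 60.0, -31.0], [-52.0, 44.0, 39.0, 96.0, 7.0, 62.0, -27.0]]
front 35 0 [None, None]
front 35 90 [None, None]
front 35 180 [None, None]
front 35 270 [None, None]
front 45 0 [None, None]
front 45 90 [None, None]
front 45 180 [None, None]
front 45 270 [None, None]
front 55 0 [None, [3.0, 9.0, -13.0, 142.0, 120.0, 11.0, -131.0]]
front 55 90 [None, [1.0, 9.0, -11.0, 142.0, 121.0, 11.0, 138.0]]
front 55 180 [None, [30.0, 12.0, -41.0, 141.0, 110.0, 16.0, 62.0]]
front 55 270 [None, [30.0, 12.0, -41.0, 141.0, 110.0, 16.0, -28.0]]
```

```bash
python3 - <<'E'
from h import *
C=[.5586,-.0015]
r.move_to([*C,.22],[180,0,91.7])
print(r.get_obs()["time_s"])
o=r.get_obs(); c=vision.camera("wrist")
cv2.imwrite("pics/w1.png",c["color"][:,:,::-1])
r.move_l([*C,.086],.12,force_limit=10)
o=r.get_obs();print(o["time_s"],o["eef_pos"],o["contact_force"])
r.close_gripper(60)
o=r.get_obs();print(o["time_s"],o["opening"],o["grip_force"],o["contact_force"])
r.move_l([*C,.12],.08)
o=r.get_obs();print(o["time_s"],o["opening"],o["grip_force"],o["contact_force"],o["ft_torque"])
E
```

```text
2.7
4.0167 [ 0.55899589 -0.00148118  0.08664475] [ 0.54773221  0.9089195  -0.16508262]
4.4583 0.047573565614108 62.39570617675781 [-2.28678226  0.89617846  7.50659672]
5.0333 0.047350669552215785 62.062164545059204 [-0.74610709  0.29326854 -3.69320168] [-0.00733597  0.05730189  0.03759927]
```

```bash
python3 - <<'E'
from h import *
C=[.5586,-.0015]; P=[.4485,-.311]
r.move_l([*C,.19],.12)
r.move_l([*P,.19],.15,[180,0,10.5])
r.move_l([*P,.075],.12)
o=r.get_obs();print(o["time_s"],o["eef_pos"],o["eef_rot"],o["grip_force"],o["contact_force"],o["ft_torque"])
c=vision.camera("top");im=c["color"][105:255,205:405,::-1]
cv2.imwrite("pics/crop2.png",cv2.resize(im,(800,600),interpolation=cv2.INTER_CUBIC))
E
```

```text
9.2167 [ 0.44882887 -0.31126005  0.07562042] [ 1.79965150e+02 -4.51668959e-02  1.05002793e+01] 62.015089988708496 [-0.26210874 -0.02209154 -2.72876599] [-0.03325377 -0.03308746  0.04478455]
```

View pics/crop2.png

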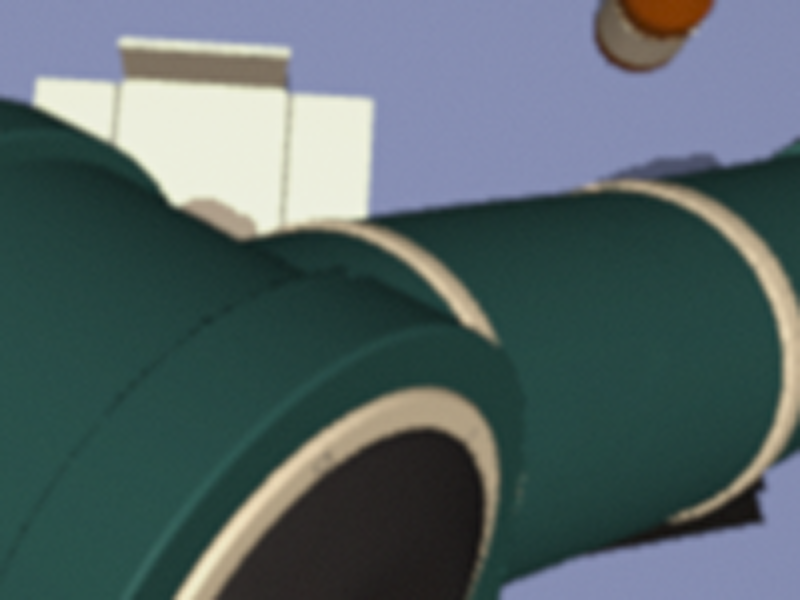

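The arm hides the pad in this view; the rack is still held level (62 N grip). I'll lower it by force.

```bash
python3 - <<'E'
from h import *
P=[.4485,-.311]
r.move_l([*P,.042],.08,force_limit=6)
h=r.move_l([*P,.029],.02,force_limit=4)
o=r.get_obs();print(h,o["time_s"],o["eef_pos"],o["grip_force"],o["contact_force"],o["ft_torque"])
if h:
    r.gripper_open(); r.move_l([*P,.22],.15)
    # get out of the top view: over the robot's left front
    r.move_to([.42,.2,.30],[180,0,10.5])
    print(r.get_obs()["time_s"])
    c=vision.camera("top");im=c["color"][105:255,205:405,::-1]
    cv2.imwrite("pics/crop3.png",cv2.resize(im,(800,600),interpolation=cv2.INTER_CUBIC))
E
```

```text
True 10.2667 [ 0.44876388 -0.311084    0.03535615] 63.56021761894226 [-0.74495604  1.81230225  8.06438113] [ 0.0539122   0.11366166 -0.0372597 ]
14.075
```

View pics/crop3.png

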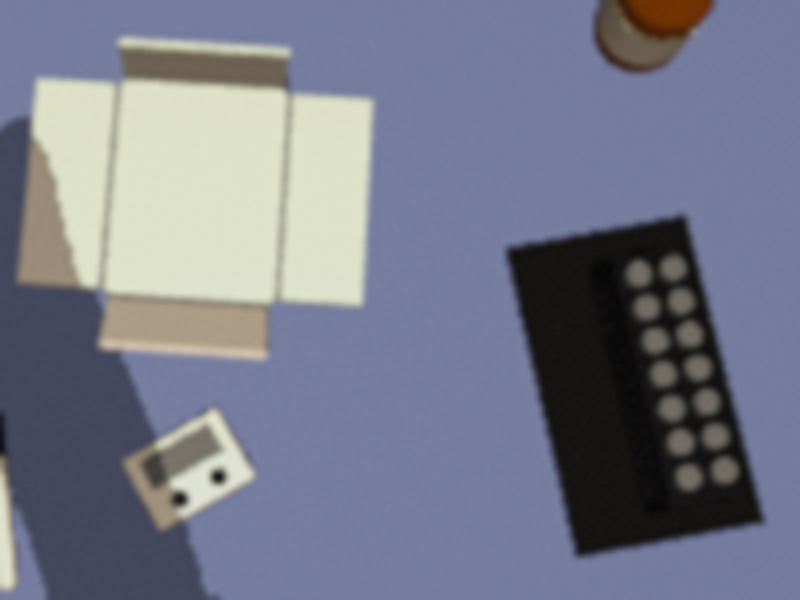

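The image shows the rack upright on the pad, caps from (639,273) to (725,470), and the tray is clear. Next I check the rack's position and fold the left panel.

```bash
cat >> h.py <<'E'
from scipy.spatial.transform import Rotation as R
YAW=np.radians(-3.62); T0=np.array([.5727,.0037,.055]); Z=np.array([0,0,1.])
ex=np.array([np.cos(YAW),np.sin(YAW),0]); ey=np.cross(Z,ex)
def fold(side,spin,along,beta=45,s=.012,h=.011,end=97):
    "scoop a flat side panel up: tilted closed fingers under its free edge, round an arc"
    b=np.radians(beta); o=ey*side; cr=T0+.055*o+along*ex
    d=-o*np.cos(b)-Z*np.sin(b); n=-o*np.sin(b)+Z*np.cos(b)
    x=np.cross(Z,d); x/=np.linalg.norm(x)
    att=(R.from_matrix(np.c_[x,np.cross(d,x),d])*R.from_euler("z",spin,degrees=True)).as_euler("xyz",degrees=True)
    def tcp(th):
        rho=.06 if th<=b else .06-s
        k=cr+o*(rho*np.cos(th)+.005*np.sin(th))+Z*(rho*np.sin(th)-.005*np.cos(th))
        return k+(s*d if th<=b else 0)-h*n-.017*d
    pre=tcp(0)+.045*o-.008*Z
    r.move_to(pre+.13*Z+.03*o,att)
    r.move_l(pre,.15,force_limit=10)
    hit=r.move_l(tcp(0)-.008*Z,.08,force_limit=6)
    print("under",hit,r.get_obs()["contact_force"].round(1))
    for t in list(range(12,90,12))+[90,end]:
        hit=r.move_l(tcp(np.radians(t)),.06,force_limit=12)
        ob=r.get_obs(); print(t,hit,(ob["eef_pos"]-tcp(np.radians(t))).round(4),ob["contact_force"].round(1),round(ob["time_s"],1))
        if hit: break
    p=r.get_obs()["eef_pos"]
    r.move_l(p+.05*o,.12); r.move_l(p+.06*o+.12*Z,.15)
    print(r.get_obs()["time_s"])
E
python3 - <<'E'
from h import *
c=vision.camera("top")
k=np.mean([ray(c,(a+.5)/4-.5+205,(b+.5)/4-.5+105,.070) for a,b in [(639,273),(673,267),(689,477),(725,470)]],0)
v=k[:2]-[.4508,-.2973]; t=np.radians(10.5)
print("rack",k,"in pad: along",v@[np.cos(t),np.sin(t)],"across",v@[-np.sin(t),np.cos(t)])
r.close_gripper(20)
fold(1,270,0)
E
```

```text
rack [ 0.44759312 -0.30947871  0.07      ] in pad: along -0.00537257143206989 across -0.011390373761764947
under False [ 0.   1.  -0.3]
12 False [0.0001 0.0002 0.0003] [ 0.2 -0.1 -0.4] 18.4
24 False [ 0.0001 -0.0001  0.0004] [-0.6 -0.2 -0.1] 18.7
36 False [ 0.0001 -0.0002  0.0004] [-0.1 -0.7 -0.3] 19.1
48 False [ 0.0001 -0.0003  0.0004] [-0.4  0.7  0.2] 19.4
60 False [ 0.     -0.0004  0.0003] [-0.6  0.4  0.2] 19.8
72 False [-0.     -0.0005  0.0003] [-1.   0.5  0.5] 20.1
84 False [-0.0001 -0.0006  0.0002] [-0.9  0.5 -0.5] 20.4
90 False [-0.     -0.0004  0.0001] [0.7 0.7 0.3] 20.6
97 False [ 0.0004  0.0023 -0.0004] [-1.4 16.1  3.8] 20.9
22.425
```

```bash
python3 - <<'E'
from h import *
p=r.get_obs()["eef_pos"]; r.move_l([p[0],p[1],.30],.2)
r.move_to([.5,0,.33],[180,0,91.7])
fold(-1,90,.02)
p=r.get_obs()["eef_pos"]; r.move_l([p[0],p[1],.30],.2)
r.move_to([.36,.03,.28],[180,0,91.7])
print(r.get_obs()["time_s"])
for n in ("top","scene"):
    c=vision.camera(n); im=c["color"]
    im=im[105:255,205:405] if n=="top" else im[140:260,170:330]
    cv2.imwrite(f"pics/{n}4.png",cv2.resize(im[:,:,::-1],(800,600),interpolation=cv2.INTER_CUBIC))
E
```

```text
under False [-0.3 -0.8 -0.5]
12 False [ 0.0002 -0.      0.0004] [ 0.4 -0.3 -0.6] 27.7
24 False [0.0002 0.0002 0.0004] [-0.1  0.1  0.6] 28.0
36 False [0.0002 0.0003 0.0005] [0.5 0.6 0.1] 28.4
48 False [0.0002 0.0003 0.0004] [ 0.  -0.1 -0.6] 28.7
60 False [0.0001 0.0004 0.0003] [-0.3 -0.5 -1. ] 29.0
72 False [0.0001 0.0005 0.0003] [-0.7  1.2  0.5] 29.4
84 False [0.0001 0.0006 0.0002] [-0.2 -0.6 -0.2] 29.7
90 False [0.     0.0004 0.0001] [-0.6 -0.   0.5] 29.9
97 False [-0.0002 -0.004  -0.0001] [ -3.1 -23.9   2.2] 30.2
31.725
33.4
```

View pics/scene4.png

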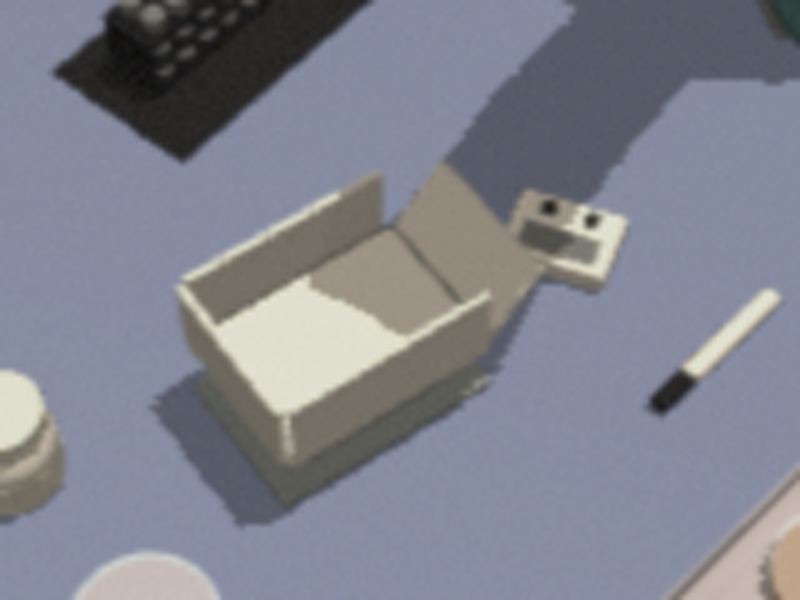

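Left and right stand square. The front panel is still part-raised, its edge from (445,165) to (548,268) in the crop. I'll push it in with vertical fingers that rise faster than the edge.

```bash
python3 - <<'E'
from h import *
cr=T0-.075*ex
def tcp(out,tz): p=cr-ex*(out+.011); p[2]=tz+.017; return p
path=[]
for t in (25,32,40,48,56,64,72,80,86,90):
    th=np.radians(t); path.append((t,tcp(.06*np.cos(th)+.005*np.sin(th),.055+.06*np.sin(th)-.005*np.cos(th)-.035+.02*(t-25)/65)))
path.append((97,tcp(-.002,.1)))
pre=tcp(.068,.042)
for yaw in (-3.62,176.38,86.38):
    att=[180,0,yaw]
    ok=[r.ik(p,att) is not None for p in [pre+.1*Z,pre]+[p for _,p in path]]
    print(yaw,ok)
    if not all(ok): continue
    r.move_to(pre+.12*Z,att); r.move_l(pre,.15,force_limit=10)
    for t,p in path:
        hit=r.move_l(p,.06,force_limit=14); o=r.get_obs()
        print(t,hit,(o["eef_pos"]-p).round(4),o["contact_force"].round(1),round(o["time_s"],1))
        if hit: break
    p=r.get_obs()["eef_pos"]; r.move_l(p-.05*ex,.12); r.move_l(p-.05*ex+.15*Z,.15)
    break
r.move_to([.36,.15,.32],[180,0,yaw])
print(r.get_obs()["time_s"])
a=vision.camera("top")["color"][105:255,205:405]; b=vision.camera("scene")["color"][115:265,150:350]
cv2.imwrite("pics/end.png",cv2.resize(np.vstack([a,b])[:,:,::-1],(400,600),interpolation=cv2.INTER_CUBIC))
E
```

```text
-3.62 [True, True, True, True, True, True, True, True, True, True, True, True, True]
25 False [ 0.0005 -0.      0.0002] [ 0.2 -0.2  0.2] 36.1
32 False [0.0003 0.0001 0.0005] [-0.  -0.2  0. ] 36.4
40 False [0.0004 0.0001 0.0004] [ 0.6  0.7 -0.3] 36.7
48 False [0.0003 0.     0.0003] [-0.2 -0.3 -0.2] 37.1
56 False [0.0004 0.     0.0003] [-0.5  0.4  0.4] 37.4
64 False [ 0.0005 -0.      0.0003] [ 0.2  0.5 -0.3] 37.7
72 False [ 0.0004 -0.      0.0002] [ 0.  -0.1 -1.3] 38.0
80 False [ 0.0005 -0.      0.0002] [ 0.6 -0.5  0.1] 38.3
86 False [ 0.0004 -0.      0.0001] [-0.7 -1.1  0. ] 38.6
90 False [ 0.0003 -0.      0.0001] [-0.1  0.8  0.4] 38.8
97 True [-0.0055  0.0003 -0.0015] [-11.8   1.6   6.7] 39.0
41.475
```

View pics/end.png

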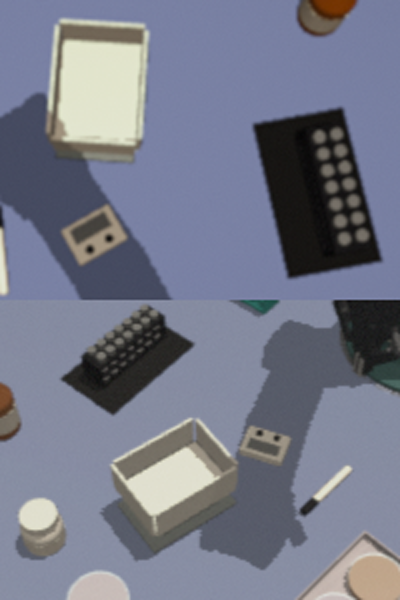

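The tray's four walls all stand: in the top half the box spans (50,22) to (148,155), and its rim closes all round in the scene half. The rack is upright on the pad and the bystanders are where they were. I'm handing in.

```bash
python3 -c "
from station import r
print(r.sign_off())"
```

```text
the job is handed in; nothing more can be done
None
```

The rack stands upright on the black pad, and the tray's left, right and front panels are folded up square; the job was handed in at about 41 s, with no verdict returned.

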